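# Set a specimen rod against the stop screw of a V-groove gauge

## Robot

A 6-joint arm with a two-finger parallel gripper is mounted at the origin on the work surface. World frame = base frame: x ahead of the robot, y to its left, z up, the work surface at z = 0. Lengths are in m, angles in rad, forces in N, time in s.
With the tool pointing down it reaches from about 0.275 to 0.825 m from the base axis. Payload 4.9 kg.
Tool frame: the origin (TCP) lies midway between the tips of the shut fingers; the grasp point (between the pads) lies 19 mm behind it (bot.grip_depth is the distance from the TCP to the grasp point, in m); z points along the fingers, y is the line along which they close (so a half turn about z gives the same grasp; the last joint's range is limited). The gripper opens to 85 mm and grips with 20 to 120 N. Pads are 22 mm wide; open, the fingers measure 114 mm over their backs; the gripper's body (76 mm by 85 mm) begins 54 mm behind the grasp point. The pads swing forward as they close: fully open they stand 13 mm farther back than shut.
Start: joints at [1.085, 0.326, -0.193, 1.052, 0, 1.437], TCP at [0.19, 0.516, 0.21] pointing down, gripper open.
Joint ranges: [-2.65, 2.65], [-0.97, 1.79], [-1.3, 1.35], [-1.93, 2.1], [-1.47, 1.37], [-3.14, 3.14]. Speed limits (rad/s): [2.57, 2.57, 3.14, 3.14, 3.14, 3.14].

## Interface

Orientations are given as a unit quaternion [w, x, y, z].
In Python, from cell import bot gives the robot as it stands. Calls block until the motion is done:
- bot.move_pose(position, orientation): joint-space move of the TCP to a pose.
- bot.move_linear(position, speed=0.15, rotation=None, until_force=None): straight line of the TCP; rotation=None keeps the orientation; speed is the mean speed in m/s. With until_force (N) it stops when the force on the tool has changed by that much, and returns True; else False.
- bot.goto_joints(angles): joint-space move.
- bot.set_gripper(opening, grasp_force=None): opening from 0.0 (shut) to 1.0 (fully open); grasp_force is the grip in N (None keeps the last); returns when the fingers have stopped.
- bot.wait(seconds).
- bot.solve_ik(position, orientation): joint angles nearest the present ones, or None.
- bot.camera(name): name is "scene" or "top" or "wrist"; returns the picture (480x640x3 uint8, red, green, blue); there is no depth.
- bot.calibration(name): a dict with "mtx" (3x3 intrinsics, pixels), "extrinsics" (4x4, takes a point from world to camera coordinates); the wrist camera has in their place "hand_eye" (4x4, takes a point from camera to tool coordinates, whose origin is the TCP and whose axes are the flange's). Camera axes: x right, y down, z forward; pixel columns grow to the right and rows downward; lengths in m; the calibration is good to about 2 mm. The wrist camera is an equidistant fisheye: a pixel r from the principal point sees the ray r / f radians off the axis. A picture is of the moment at which its call begins: read the wrist's pose just before it. calibration takes no time and is no camera call.
A pose or a line that the arm cannot do raises bot.PlanningError and nothing moves.
- bot.close_job(): hands the job in; it is judged then, once.
Trained networks look in the newest picture that a camera, given by its name, has taken for a name from the list of things; names that differ only in an ending like _2 or _b are one class to them, and where a whole thing is asked for, a point or a joint stands for the part that bears it (a point fixed in the world has none). Each returns a list of dicts, best first, with "confidence" (0 to 1); they miss things now and then, are a little off and sometimes report something else, mostly with a low value. They report only what shows in the picture. A call takes as long as a camera call. They do not tell look-alikes from the thing itself.
- bot.search_frame(camera, thing): "bbox" ([left, top, width, height] in pixels, round what is visible of it).
Readings, each from a call of its own:
- bot.read_clock(): time.
- bot.read_joint_positions(): joint angles.
- bot.read_joint_vel(): joint speeds.
- bot.read_joint_efforts(): joint torques, N m.
- bot.read_position(): TCP position.
- bot.read_tool_rot(): TCP orientation.
- bot.read_ft_force(): force on the tool from outside, world axes, zero at the start.
- bot.read_moment(): the same for the moment, N m.
- bot.read_gripper_width(): opening from 0.0 (shut) to 1.0 (fully open).
- bot.read_finger_force(): force on a finger pad.
Only numpy, scipy, OpenCV 4.12 (cv2) and the standard library are available. Lean on these libraries where they do the work, as an engineer would, in place of code of your own. Each camera call takes 0.05 s, during which the arm holds its last target. There are 200 camera calls.

## Task

Lift the steel specimen rod from its rest and lay it in the V-groove of the setting gauge, on the open stretch before the bridge. Then push it along the groove, under the bridge, until its end meets the stop screw, and hold it lightly pressed there (about 6 N, never more than 18 N) for half a second; let go so that the rod stays lying in the groove, touching the screw. Leave the crucible, jar and screwdriver alone.

Things in the scene. Friction and masses are not known exactly. Their poses are not given: they have to be found in the camera images.
- rod_center (a point): centre of the loose plain steel rod, 20 mm in diameter, 110 mm long, 0.2 to 0.35 kg; x is along the rod (both ends alike; it may be rolled about x). It starts level on the rest, axis 44 mm above the table, with 70 mm of it free for the fingers between two saddles (tops 40 mm above the table; the plate between them 8 mm)
- rest: low grey plate 120 x 60 mm with two notched aluminium saddles, each 12 mm long in x and 36 mm wide, 84 mm apart centre to centre, that carry the rod along its x; fixed. Origin: centre of its underside on the table; z up
- gauge: setting gauge, fixed: grey base plate 270 x 90 mm with an aluminium block 52 mm wide along whose top a 90 degree V-groove runs in x, from x = -110 to +85 mm, 20 mm wide at its top, 10 mm deep; the block's flat top beside it is 50 mm above the table. A rod in it has its axis at y = 0, 54 mm above the table. Origin: on the table under the groove; x towards the stop screw, z up
- groove (a point): point on the gauge at x = -47 mm, y = 0, 54 mm above the table: where the rod's centre is when the rod lies in the open stretch of the groove (x = -110 to +20 mm) with 12 mm between its front end and the bridge; axes as the gauge's; sliding the rod in the groove takes 1 to 4 N
- bridge (a point): middle of the top of the dark steel bridge over the groove, 80 mm above the table; the bridge is 20 mm long along the groove (x = +20 to +40 mm of the gauge), its opening 28 mm wide, its underside 74 mm above the table; axes as the gauge's
- post (a point): centre of the groove-side face of the 70 mm high post across the gauge's +x end (face at x = +97.5 mm), on the rod's axis, 54 mm above the table. From here the steel stop screw with a 12 mm round tip points back along the groove. It is set differently each time: its tip face is 19 to 36 mm from this point. It does not yield below 40 N
- crucible: white ceramic crucible, 48 mm across, 45 mm high, a bystander; origin at the centre of its underside
- jar: small amber jar, 48 mm across, 60 mm high, a bystander; origin at the centre of its underside
- driver_grip (a point): middle of the handle of a screwdriver lying on the table, a bystander
Mind the look-alikes: they are no part of the job. There is more than one size of the part that bears rod_center; the job needs the largest.

How it is judged:
By the outcome, as a careful person would: the job done as asked, in the order asked, and still so for the second after the job is handed in, with the robot touching nothing.
It also fails if it takes over 61 s, if anything falls off the work surface, if the arm or the gripper's body presses on something with over 40 N, if the wrist force passes 120 N, or if a joint passes its speed limit or range.

## Working session

There is one attempt and no reset: what is moved stays moved. The work goes in short steps, each a Python script; the robot and the scene stay as the last script left them, time stands still between calls to the robot, and variables do not carry over. Pictures are saved under pics/ and viewed, at most 11 in all, crops included, and the job is handed in when it is done.

```bash
mkdir -p pics; ls; cat > h.py <<'E'
import numpy as np, cv2
from cell import bot
def save(n,im): cv2.imwrite('pics/'+n,cv2.cvtColor(im,cv2.COLOR_RGB2BGR))
E
python3 - <<'E'
from h import *
np.set_printoptions(precision=4,suppress=True)
for c in ('top','scene'):
    save(c+'0.png',bot.camera(c)); k=bot.calibration(c); print(c,k['mtx'],k['extrinsics'])
    for t in ('rod_center','rest','gauge','bridge','post','crucible','jar','driver_grip'):
        print(t,[(np.round(d['bbox']).astype(int).tolist(),round(d['confidence'],2)) for d in bot.search_frame(c,t)])
k=bot.calibration('wrist'); print(k)
print(bot.read_tool_rot(),bot.read_clock())
E
```

```text
pics
top [[457.8414   0.     318.1391]
 [  0.     457.8414 236.3497]
 [  0.       0.       1.    ]] [[-0.0279 -0.9996 -0.0096  0.0556]
 [-0.9988  0.0283 -0.04    0.5593]
 [ 0.0403  0.0085 -0.9992  0.7978]
 [ 0.      0.      0.      1.    ]]
rod_center [([167, 239, 66, 27], 0.81), ([173, 301, 33, 49], 0.75), ([186, 116, 33, 36], 0.64), ([262, 220, 43, 24], 0.62)]
rest [([168, 229, 72, 47], 0.76), ([341, 175, 166, 51], 0.55), ([187, 117, 33, 36], 0.24)]
gauge [([340, 173, 171, 54], 0.85)]
bridge [([342, 175, 165, 51], 0.97), ([463, 324, 34, 29], 0.41)]
post [([343, 174, 166, 53], 0.68)]
crucible [([464, 322, 33, 31], 0.8)]
jar [([186, 118, 35, 36], 0.83), ([167, 240, 65, 25], 0.54)]
driver_grip [([280, 306, 118, 15], 0.6), ([342, 176, 172, 51], 0.41)]
scene [[504.532    0.     316.4184]
 [  0.     504.532  239.4774]
 [  0.       0.       1.    ]] [[ 0.8828  0.4694 -0.0199 -0.5062]
 [ 0.2863 -0.571  -0.7694 -0.1013]
 [-0.3725  0.6735 -0.6385  1.2586]
 [ 0.      0.      0.      1.    ]]
rod_center [([340, 169, 22, 38], 0.76), ([299, 174, 21, 20], 0.6), ([324, 229, 32, 25], 0.56)]
rest [([333, 180, 34, 39], 0.89)]
gauge [([245, 262, 115, 122], 0.77)]
bridge [([245, 258, 114, 129], 0.77)]
post []
crucible [([150, 291, 33, 31], 0.79)]
jar [([425, 204, 21, 30], 0.76)]
driver_grip [([229, 224, 50, 49], 0.76)]
{'mtx': array([[371.6483,   0.    , 315.367 ],
       [  0.    , 371.6483, 239.1189],
       [  0.    ,   0.    ,   1.    ]]), 'hand_eye': array([[ 0.0001, -0.9597, -0.281 ,  0.0718],
       [ 1.    ,  0.0002, -0.0003, -0.    ],
       [ 0.0004, -0.281 ,  0.9597, -0.1642],
       [ 0.    ,  0.    ,  0.    ,  1.    ]])}
[0.     0.175  0.9846 0.    ] 0.9
```

```bash
python3 - <<'E'
import cv2
a=cv2.imread('pics/top0.png')
cv2.imwrite('pics/top0c.png',cv2.resize(a[100:370,150:520],(800,584),interpolation=cv2.INTER_CUBIC))
E
```

```text
(no output)
```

View pics/top0c.png

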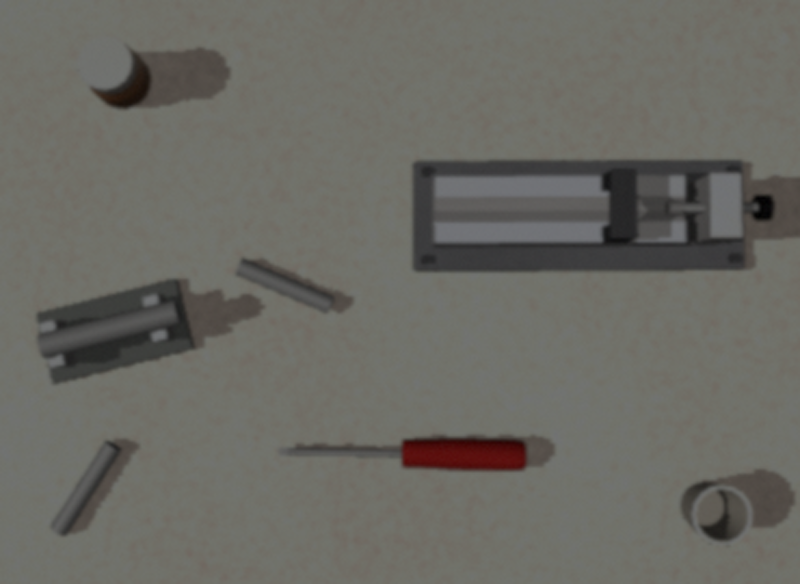

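The top view shows three rod candidates (full-image pixels):
- The rod on the rest at about (200,252). It lies on the saddles, spans both of them and is clearly the longest and thickest, so it's the one meant.
- A loose smaller rod at (282,232).
- A loose smaller rod at (190,325).

The gauge is at (425,200), with its screw to the right (world -y). The bridge is at about (438,195).

```bash
cat >> h.py <<'E'
from scipy.optimize import least_squares
from scipy.spatial.transform import Rotation as R
def ray(px,z,c='top'):
    k=bot.calibration(c); M=k['extrinsics']; Rm=M[:3,:3]; o=-Rm.T@M[:3,3]
    d=Rm.T@np.linalg.inv(k['mtx'])@np.array([px[0],px[1],1.]); return o+d*(z-o[2])/d[2]
def down(a):  # tool pointing down, tool x along world angle a ; returns wxyz
    x=np.array([np.cos(a),np.sin(a),0]); z=np.array([0,0,-1.]); q=R.from_matrix(np.c_[x,np.cross(z,x),z]).as_quat(); return q[[3,0,1,2]]
def wristproj(P,pos,q):  # world pts -> wrist pixels (fisheye)
    k=bot.calibration('wrist'); H=k['hand_eye']; Rt=R.from_quat(np.array(q)[[1,2,3,0]]).as_matrix()
    pc=((np.atleast_2d(P)-pos)@Rt-H[:3,3])@H[:3,:3]
    return cv2.fisheye.distortPoints((pc[:,:2]/pc[:,2:])[None].astype(float),k['mtx'],np.zeros(4))[0]
E
python3 - <<'E'
from h import *
np.set_printoptions(precision=4,suppress=True)
f=lambda p:(p[0]/2.162+150-.25,p[1]/2.163+100-.25)
rest=[(38,313),(180,280),(193,348),(52,382)]; g=[(414,162),(743,162),(745,269),(414,270)]
for n,c,z in (('rest',rest,.008),('gauge',g,.01)):
    P=np.array([ray(f(p),z) for p in c]); print(n,P,P.mean(0),[np.linalg.norm(P[i]-P[i-1]) for i in range(4)], np.arctan2(*(P[1]+P[2]-P[0]-P[3])[1::-1]))
A=ray(f((42,343)),.044);B=ray(f((175,312)),.044);print('rod',A,B,(A+B)/2,np.linalg.norm(A-B),np.arctan2(*(B-A)[1::-1]))
A=ray(f((434,209)),.045);B=ray(f((606,209)),.045);print('groove',A,B,np.arctan2(*(B-A)[1::-1]))
E
```

```text
rest [[0.554  0.3086 0.008 ]
 [0.5778 0.191  0.008 ]
 [0.5217 0.1814 0.008 ]
 [0.4971 0.2979 0.008 ]] [0.5376 0.2447 0.008 ] [np.float64(0.057925919388632945), np.float64(0.12000068017780346), np.float64(0.056960856195799665), np.float64(0.11903237428946091)] -1.3665491885636198
gauge [[ 0.6694 -0.0043  0.01  ]
 [ 0.6615 -0.274   0.01  ]
 [ 0.5736 -0.2718  0.01  ]
 [ 0.5805 -0.0016  0.01  ]] [ 0.6212 -0.1379  0.01  ] [np.float64(0.08901725148605576), np.float64(0.2698125503112049), np.float64(0.08791397592228309), np.float64(0.2702777222040795)] -1.5983517601823654
rod [0.5292 0.2936 0.044 ] [0.5506 0.1884 0.044 ] [0.5399 0.241  0.044 ] 0.10729374223271367 -1.3700177870270491
groove [ 0.6257 -0.0173  0.045 ] [ 0.6218 -0.1521  0.045 ] -1.5999343418458432
```

```bash
python3 - <<'E'
from h import *
np.set_printoptions(precision=4,suppress=True)
def look(n,p,q):
    bot.move_pose(p,q); pos,qq=bot.read_position(),bot.read_tool_rot(); save(n,bot.camera('wrist')); print(n,repr(pos),repr(qq),bot.read_joint_positions(),bot.read_clock())
    np.savez('pics/'+n+'.npz',pos=pos,q=qq)
qr,qg=down(-1.368+np.pi),down(-1.599+np.pi)
for p,q in (([.539,.243,.025],qr),([.62,-.07,.05],qg),([.622,-.17,.05],qg)): print(bot.solve_ik(p,q))
look('w_rest.png',[.539,.243,.14],qr)
for t in ('rod_center','rest'): print(t,[(np.round(d['bbox']).astype(int).tolist(),round(d['confidence'],2)) for d in bot.search_frame('wrist',t)])
d=np.load('pics/w_rest.png.npz'); u=np.array([np.cos(-1.368),np.sin(-1.368),0]);c=np.array([.539,.243,.044])
print(wristproj([c-.055*u,c,c+.055*u],d['pos'],d['q']))
E
```

```text
[ 0.2987  0.5792 -0.3089  0.6827  0.      1.6667]
[-0.2307  0.5996 -0.1915  0.7798  0.      1.3683]
[-0.3812  0.6333 -0.1277  0.8098  0.      1.2178]
w_rest.png array([0.5385, 0.244 , 0.1402]) array([-0.0001,  0.6313,  0.7756,  0.0002]) [ 0.3007  0.4537 -0.1853  0.9316  0.0003  1.6667] 2.6
rod_center [([287, 330, 63, 69], 0.87), ([135, 120, 74, 74], 0.85), ([299, 162, 30, 149], 0.82)]
rest [([277, 140, 76, 151], 0.89)]
[[316.5204 158.3958]
 [316.3414 234.3255]
 [316.1576 302.565 ]]
```

View pics/w_rest.png

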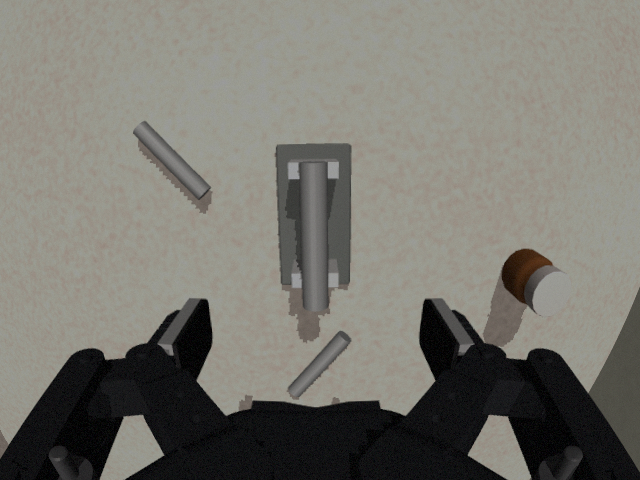

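The wrist view shows the rod on the rest at pixel (315,235), its ends at rows 160 and 310. It is clearly larger than the two loose decoys at (172,160) and (320,365). Next I look at the gauge from close by.

```bash
python3 - <<'E'
from h import *
np.set_printoptions(precision=4,suppress=True)
d=np.load('pics/w_rest.png.npz'); u=np.array([np.cos(-1.368),np.sin(-1.368),0]);n=np.array([-u[1],u[0],0]);c=np.array([.539,.243,.044]);Z=np.array([0,0,1])
for s in (-.055,0,.055):
    print(s,[np.round(wristproj(c+s*u+v,d['pos'],d['q'])[0],1).tolist() for v in (.01*n,-.01*n,.01*Z,0*Z,-.01*Z)])
im=cv2.cvtColor(cv2.imread('pics/w_rest.png'),cv2.COLOR_BGR2GRAY)
for r in (200,220,240,260,280,300): print(r,im[r,290:340:1].tolist())
print(im[150:172,315].tolist(),im[296:322,315].tolist())
bot.move_linear([.56,.2,.19],speed=.2) if 0 else None
q=down(-1.599+np.pi)
bot.move_pose([.623,-.081,.16],q); pos,qq=bot.read_position(),bot.read_tool_rot(); save('w_g.png',bot.camera('wrist')); np.savez('pics/w_g.npz',pos=pos,q=qq); print(pos,qq,bot.read_clock())
o=np.array([.6215,-.128,0]);u=np.array([np.cos(-1.599),np.sin(-1.599),0]);n=np.array([-u[1],u[0],0])
P=lambda x,y,z:np.round(wristproj(o+x*u+y*n+z*Z,pos,qq)[0],1).tolist()
print('start',P(-.11,.026,.05),P(-.11,-.026,.05),P(-.11,0,.04),'bridgetop',P(.02,0,.08),P(.04,0,.08),'post',P(.0975,0,.07))
E
```

```text
-0.055 [[330.9, 158.5], [302.2, 158.4], [316.6, 159.4], [316.5, 158.4], [316.5, 157.5]]
0 [[330.1, 234.4], [302.6, 234.3], [316.4, 238.2], [316.3, 234.3], [316.3, 230.8]]
0.055 [[329.0, 302.6], [303.3, 302.5], [316.2, 308.4], [316.2, 302.6], [316.1, 297.1]]
200 [64, 56, 61, 61, 57, 60, 60, 61, 57, 55, 62, 67, 78, 87, 91, 96, 100, 105, 108, 114, 119, 128, 123, 125, 125, 117, 115, 110, 110, 108, 106, 102, 93, 94, 89, 78, 71, 61, 57, 60, 56, 60, 75, 86, 86, 87, 86, 86, 86, 87]
220 [88, 87, 88, 90, 87, 79, 61, 64, 59, 59, 56, 63, 75, 82, 90, 91, 99, 104, 106, 114, 120, 125, 125, 126, 127, 117, 115, 112, 109, 106, 106, 102, 99, 91, 90, 80, 69, 61, 85, 89, 87, 85, 86, 86, 84, 86, 87, 86, 86, 84]
240 [86, 88, 90, 88, 86, 70, 72, 59, 58, 60, 55, 58, 74, 82, 89, 91, 96, 103, 105, 111, 116, 125, 122, 123, 125, 126, 119, 113, 110, 110, 106, 101, 96, 95, 90, 85, 77, 57, 82, 86, 84, 86, 84, 86, 83, 83, 87, 83, 84, 84]
260 [92, 88, 90, 97, 107, 99, 53, 48, 51, 52, 50, 50, 65, 73, 84, 91, 91, 97, 101, 110, 112, 123, 123, 124, 124, 123, 114, 114, 115, 107, 107, 104, 100, 96, 88, 84, 73, 61, 80, 104,
[... 240 characters left out ...]
 155, 157, 154, 154, 153, 153, 153, 153, 121, 86]
300 [107, 105, 106, 106, 107, 103, 105, 105, 105, 103, 104, 103, 88, 59, 73, 82, 93, 94, 103, 105, 111, 114, 120, 123, 121, 125, 118, 117, 113, 110, 106, 106, 102, 96, 88, 84, 76, 64, 66, 97, 136, 145, 146, 151, 148, 150, 148, 150, 147, 154]
[87, 85, 86, 84, 84, 85, 88, 88, 90, 100, 103, 88, 81, 108, 115, 114, 114, 115, 115, 115, 115, 114] [123, 120, 120, 124, 125, 124, 123, 124, 122, 123, 121, 122, 121, 123, 121, 117, 100, 102, 103, 103, 106, 103, 102, 101, 102, 101]
[ 0.6228 -0.0797  0.1599] [-0.0004  0.7165  0.6976  0.0001] 4.0167
start [351.7, 146.9] [280.8, 146.8] [316.2, 146.1] bridgetop [315.9, 326.5] [315.8, 348.6] post [315.7, 396.1]
```

View pics/w_g.png

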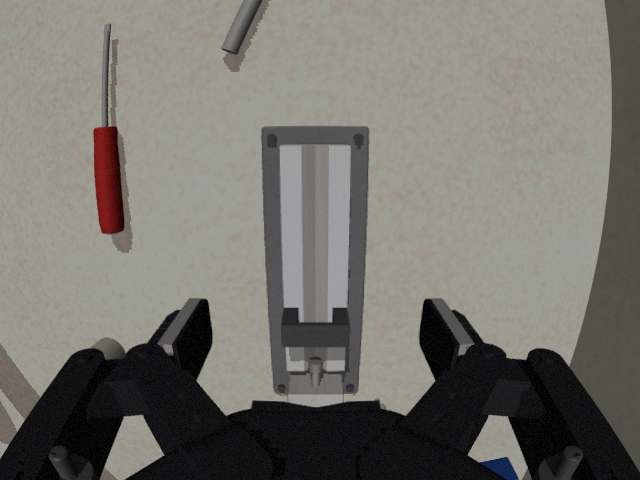

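The wrist view of the gauge shows the block's start at row 145, columns 279–351. The groove runs along column 315, the bridge is at rows 308–346 and the screw tip is at about (316,359), which all agrees with the predictions. Next I refine the groove line and touch the block's top with the fingers to get their real height.

```bash
python3 - <<'E'
from h import *
np.set_printoptions(precision=4,suppress=True)
d=np.load('pics/w_g.npz');pos,qq=d['pos'],d['q']
o=np.array([.6215,-.128,0]);Z=np.array([0,0,1])
im=cv2.GaussianBlur(cv2.cvtColor(cv2.imread('pics/w_g.png'),cv2.COLOR_BGR2GRAY),(3,3),0).astype(float)
obs=[]
for r in range(160,300,10):
    g=np.diff(im[r]); 
    def pk(a,b):
        w=np.abs(g[a:b])**2; i=np.argmax(w); s=slice(max(i-2,0),i+3); return a+.5+np.average(np.arange(a,b)[s]-0.,weights=w[s])
    e=[pk(294,308),pk(323,338),pk(274,292),pk(340,356)]
    obs.append((r,e[0],e[1],e[2],e[3]))
obs=np.array(obs); print(np.round(obs[::2],1))
def res(p):
    a=-1.599+p[1]; u=np.array([np.cos(a),np.sin(a),0]);n=np.array([-u[1],u[0],0]); r=[]
    for k,y in ((1,-.01),(2,.01)):
        L=wristproj([o+p[0]*n+x*u+y*n+.05*Z for x in np.linspace(-.11,.02,40)],pos,qq); r+=list(np.interp(obs[:,0],L[:,1],L[:,0])-obs[:,k])
    return r
for sgn in (1,):
    s=least_squares(res,[0,0],loss='soft_l1',x_scale=[1e-3,1e-2]); print(s.x,np.abs(s.fun).mean(), 'n=',-np.sin(-1.599),np.cos(-1.599))
u=np.array([np.cos(-1.599),np.sin(-1.599),0])
for x in (.06,.07,.08): print(x,wristproj(o+x*u+.060*Z,pos,qq))
for x in (-.112,-.11,-.108): print(x,wristproj(o+x*u+.050*Z,pos,qq))
print(im[138:152,330],im[318:330,316])
print(im[350:365,316])
# touch block top
bot.set_gripper(.30); print('w',bot.read_gripper_width())
bot.move_linear([.623,-.081,.075],speed=.15); f0=bot.read_ft_force()
print(bot.move_linear([.623,-.081,.042],speed=.015,until_force=4),bot.read_position(),bot.read_ft_force()-f0)
bot.move_linear([.623,-.081,.11],speed=.2); print(bot.read_position(),bot.read_clock())
E
```

```text
[[160.  595.2 651.2 553.3 690.1]
 [180.  595.3 651.2 553.6 689.6]
 [200.  595.3 651.  553.9 689.2]
 [220.  595.5 651.  554.5 689.1]
 [240.  595.8 650.7 554.9 688.5]
 [260.  596.1 650.4 555.6 687.8]
 [280.  596.3 650.4 556.3 687.4]]
[0.2852 0.2852] 20.57584127829679 n= 0.99960230277218 -0.028199934265082858
0.06 [[315.7897 355.3256]]
0.07 [[315.7644 364.7665]]
0.08 [[315.7397 373.8749]]
-0.112 [[316.2626 143.8723]]
-0.11 [[316.2574 146.5802]]
-0.108 [[316.2521 149.2867]]
[ 84.  85.  85.  83.  81.  85. 108. 136. 153. 158. 158. 158. 159. 158.] [127. 126. 124. 111.  81.  49.  41.  48.  55.  57.  56.  56.]
[87. 87. 87. 88. 88. 84. 71. 51. 45. 58. 74. 79. 79. 83. 94.]
w 0.3012424467128298
False [ 0.623  -0.081   0.0421] [0.0422 1.6925 0.4707]
[ 0.6234 -0.0811  0.1105] 8.175
```

```bash
python3 - <<'E'
from h import *
np.set_printoptions(precision=4,suppress=True)
bot.move_linear([.622,-.081,.045],speed=.15); f0=bot.read_ft_force()
print(bot.read_gripper_width(),bot.move_linear([.622,-.081,.028],speed=.015,until_force=5),bot.read_position(),bot.read_ft_force()-f0)
save('w_t.png',bot.camera('wrist')); print(bot.read_clock())
E
```

```text
0.30124507519419463 True [ 0.6218 -0.081   0.0284] [ 0.1241 -0.5157  4.7679]
9.85
```

View pics/w_t.png

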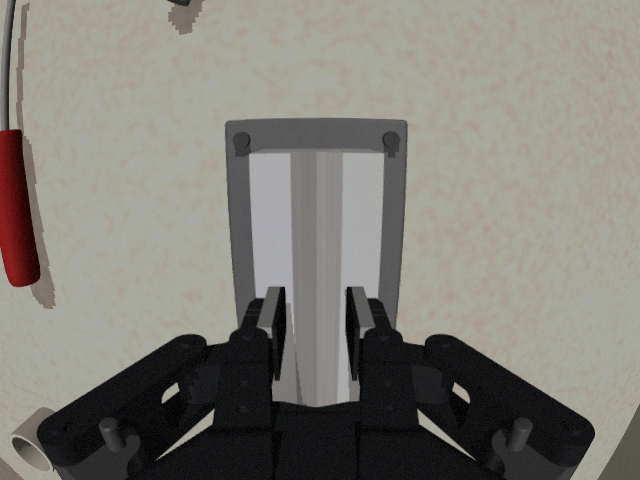

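The view shows both pads on the block's top beside the groove, tips near (282,288) and (352,288). I'll check the fingertip depth against this picture.

```bash
python3 - <<'E'
from h import *
np.set_printoptions(precision=1,suppress=True)
H=np.linalg.inv(bot.calibration('wrist')['hand_eye']);K=bot.calibration('wrist')['mtx']
print(bot.grip_depth)
def pr(p):
    pc=H[:3,:3]@p+H[:3,3]; return cv2.fisheye.distortPoints((pc[:2]/pc[2])[None,None],K,np.zeros(4))[0,0]
for z in (0,-.01,-.02,-.03):
    print(z,pr(np.array([.011,.01275,z])),pr(np.array([-.011,.01275,z])),pr(np.array([.011,-.01275,z])))
for z in (0,-.013): print('open',z,pr(np.array([.011,.0425,z])))
E
python3 -c "
import cv2
a=cv2.imread('pics/w_t.png');cv2.imwrite('pics/w_tc.png',cv2.resize(a[260:420,220:420],(750,600),interpolation=cv2.INTER_CUBIC))"
```

```text
0.0187
0 [343.1 264.4] [341.9 306.1] [289.  264.4]
-0.01 [344.7 272.2] [343.3 315.7] [287.5 272.2]
-0.02 [346.4 280.8] [344.8 326.2] [285.8 280.8]
-0.03 [348.3 290.6] [346.4 337.9] [283.9 290.6]
open 0 [404.6 264. ]
open -0.013 [411. 274.]
```

View pics/w_tc.png

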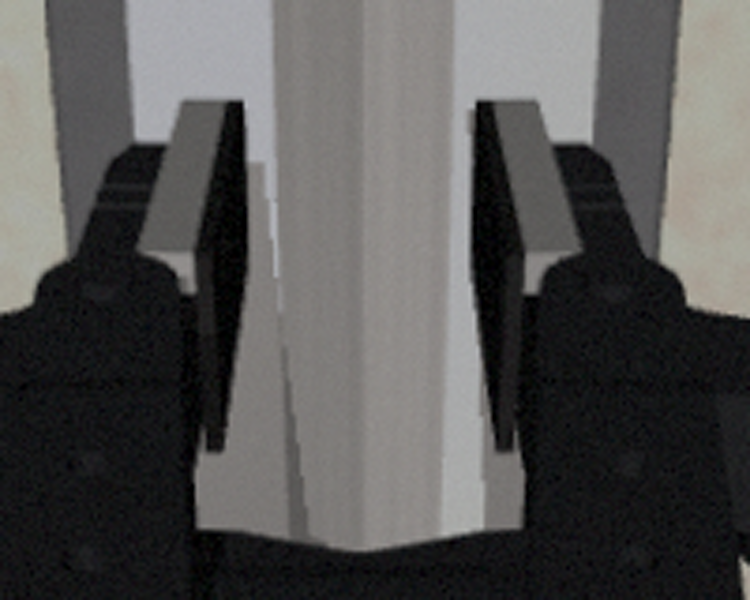

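```bash
python3 - <<'E'
from h import *
np.set_printoptions(precision=4,suppress=True)
for w,x in ((.24,.622),(0.,.638)):
    bot.move_linear([.622,-.081,.065],speed=.2)
    bot.set_gripper(w)
    bot.move_linear([x,-.081,.060],speed=.2); bot.wait(.1); f0=bot.read_ft_force()
    print(bot.read_gripper_width(),bot.move_linear([x,-.081,.022],speed=.025,until_force=4),bot.read_position(),bot.read_ft_force()-f0,bot.read_clock())
bot.move_linear([.622,-.081,.10],speed=.3); print(bot.read_clock())
E
```

```text
0.2408932015023639 True [ 0.6219 -0.081   0.0287] [-0.1659  0.6538  2.9688] 11.8917
8.696408828108085e-05 True [ 0.6379 -0.081   0.0286] [1.3372 1.185  5.633 ] 14.05
14.45
```

The touch gave the same contact height, TCP z = 0.0286, for openings 0 to 0.3. So the real fingertips sit 21.4 mm behind the nominal TCP, and the pictures agree. I use that value: grip the rod with the tips 3 mm below its axis so that the block top stays clear.

```bash
python3 - <<'E'
from h import *
np.set_printoptions(precision=4,suppress=True)
q=down(-1.362+np.pi); x,y=.5383,.2407
bot.move_pose([x,y,.10],q); bot.set_gripper(.5)
f0=bot.read_ft_force()
print(bot.move_linear([x,y,.0195],speed=.1,until_force=8),bot.read_position())
f1=bot.read_ft_force(); bot.set_gripper(0,60); f2=bot.read_ft_force()
print(bot.read_gripper_width(),bot.read_finger_force(),f1-f0,f2-f0)
save('w_gr.png',bot.camera('wrist')); print(bot.read_clock())
E
```

```text
False [0.5388 0.2409 0.0201]
0.20233710120328868 58.517950773239136 [ 0.413  -1.2713  0.4111] [-1.7887 -1.1036  5.0005]
17.5417
```

View pics/w_gr.png

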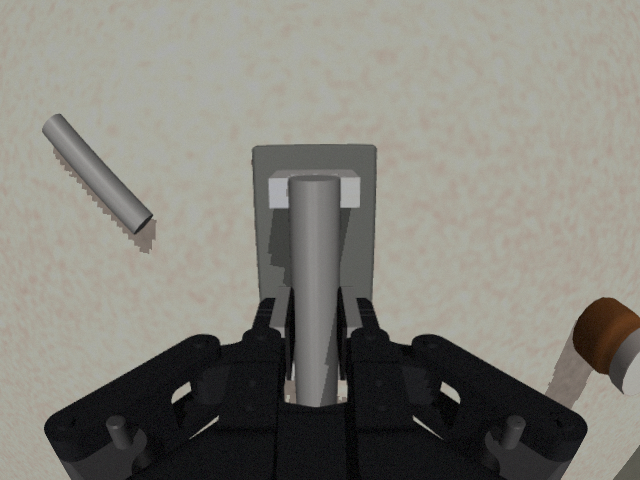

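The rod sits between the pads, but the width reads 17 mm, not 20. That means either soft pads or a grip above the axis. One deeper trial grip will settle it.

```bash
python3 - <<'E'
from h import *
np.set_printoptions(precision=4,suppress=True)
x,y=.5383,.2407
bot.set_gripper(.4)
print(bot.move_linear([x,y,.0135],speed=.06,until_force=8),bot.read_position())
f1=bot.read_ft_force(); bot.set_gripper(0,60); f2=bot.read_ft_force()
print(bot.read_gripper_width(),bot.read_finger_force(),f2-f1,bot.read_position(),bot.read_clock())
E
```

```text
False [0.5378 0.2405 0.0128]
0.20694196797910042 58.54663610458374 [ 0.5544 -1.4147  0.7297] [0.5382 0.2407 0.0135] 18.375
```

Nearly the same width (0.207), so the pads are soft and the earlier height was a sound grip. I go back to it, lift, and check.

```bash
python3 - <<'E'
from h import *
np.set_printoptions(precision=4,suppress=True)
x,y=.5383,.2407
bot.set_gripper(.35); fe=bot.read_ft_force()
bot.move_linear([x,y,.0193],speed=.06); bot.wait(.2)
bot.set_gripper(0,60); bot.wait(.1); print(bot.read_gripper_width(),bot.read_finger_force(),bot.read_position(),bot.read_ft_force()-fe)
bot.move_linear([x,y,.035],speed=.04); print(bot.read_gripper_width(),bot.read_ft_force()-fe)
bot.move_linear([x,y,.11],speed=.15); bot.wait(.1); print(bot.read_gripper_width(),bot.read_ft_force()-fe,bot.read_moment())
q=down(-1.599+np.pi)
bot.move_pose([.622,-.081,.11],q); bot.wait(.1); p=bot.read_position();save('w_h.png',bot.camera('wrist')); np.savez('pics/w_h.npz',pos=p,q=bot.read_tool_rot()); print(p,bot.read_gripper_width(),bot.read_clock())
E
```

```text
0.20496166713270045 58.58449101448059 [0.5382 0.2407 0.0195] [-1.4474  0.5479  4.1469]
0.20743125226506287 [ 0.0438  0.9381 -1.6672]
0.20218004414451565 [-0.0496  0.0891 -1.3828] [-0.0004 -0.0148  0.0441]
[ 0.6219 -0.0792  0.1099] 0.2048947882616711 22.15
```

View pics/w_h.png

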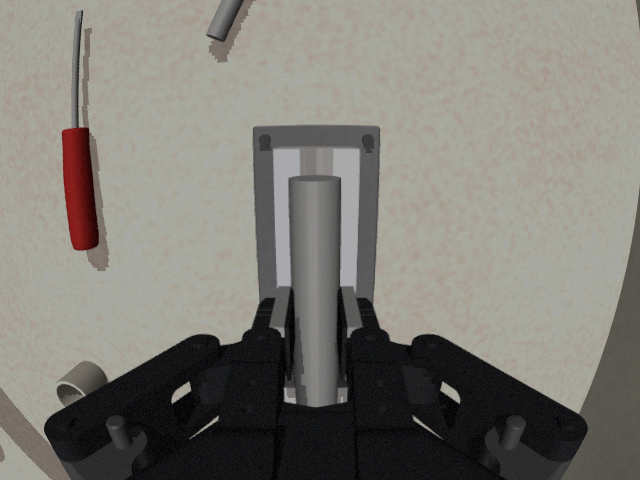

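The rod is held level and centred over the groove (rod at column 315, groove at 316). I lower it to contact, release it and look.

```bash
python3 - <<'E'
from h import *
np.set_printoptions(precision=4,suppress=True)
x,y=.6222,-.079
bot.move_linear([x,y,.037],speed=.1); bot.wait(.15); f0=bot.read_ft_force()
print(bot.move_linear([x,y,.0292],speed=.012,until_force=3),bot.read_position(),bot.read_ft_force()-f0)
bot.wait(.1);print(bot.read_position(),bot.read_ft_force()-f0)
bot.set_gripper(.40); bot.wait(.1); print(bot.read_ft_force()-f0)
bot.move_linear([x,y,.10],speed=.15)
bot.move_linear([x,y+.02,.12],speed=.2)
p=bot.read_position();save('w_p.png',bot.camera('wrist')); np.savez('pics/w_p.npz',pos=p,q=bot.read_tool_rot()); print(p,bot.read_clock())
E
```

```text
True [ 0.6224 -0.079   0.0296] [1.7766 0.7062 6.9029]
[ 0.6224 -0.0789  0.0296] [1.6475 0.6823 8.1322]
[0.2344 1.7024 2.6666]
[ 0.6222 -0.0585  0.1195] 25.2583
```

View pics/w_p.png

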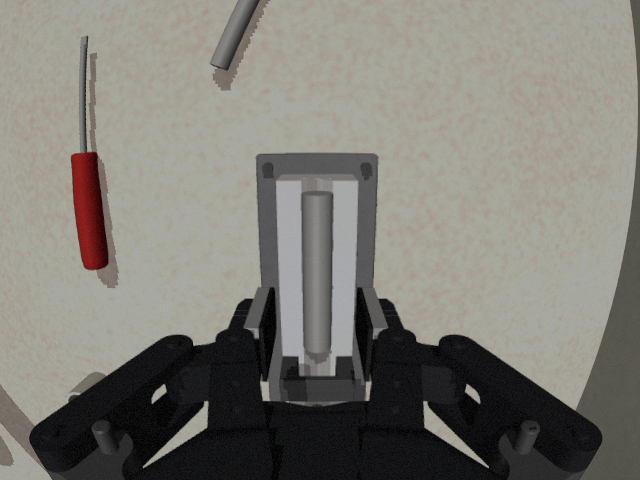

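The rod lies in the groove (column 317, rows 192–352), just short of the bridge's front edge at about row 378. Now I push on its rear end with shut fingers.

```bash
python3 - <<'E'
from h import *
np.set_printoptions(precision=4,suppress=True)
u=np.array([np.cos(-1.599),np.sin(-1.599),0]); zp=.0306
P=lambda y,z=zp:[.6222+(y+.079)*.0282,y,z]
bot.set_gripper(0)
bot.move_linear(P(.004,.11),speed=.25); bot.move_linear(P(.004),speed=.15); bot.wait(.2)
f0=np.array(bot.read_ft_force()); F=lambda:-(np.array(bot.read_ft_force())-f0)@u
print('free',F(),bot.read_position())
print(bot.move_linear(P(-.013-.048),speed=.04,until_force=12)); bot.wait(.2)
print('mid',F(),bot.read_ft_force()-f0,bot.read_position(),bot.read_clock())
for i in range(6):
    f=F(); 
    if f>5: break
    hit=bot.move_linear(P(-.094),speed=.005,until_force=max(3,7-max(f,0))); fa=F(); bot.wait(.1)
    print(hit,fa,F(),bot.read_position(),bot.read_clock())
    if not hit: break
for i in range(3): bot.wait(.2); print('hold',F(),bot.read_ft_force()-f0,bot.read_clock())
save('w_e.png',bot.camera('wrist'))
E
```

```text
free 0.0 [0.6256 0.0038 0.0319]
False
mid -0.5669896081725626 [-0.0893 -0.5647  0.2091] [ 0.6227 -0.061   0.0306] 28.95
True -0.3973834376993413 -1.147099043824076 [ 0.6216 -0.0754  0.0298] 32.45
True -0.6709418887061669 -0.31080883298138007 [ 0.621  -0.0753  0.0291] 33.7667
True 0.33721338852175264 -0.09403717752110531 [ 0.6202 -0.0751  0.0283] 35.05
True 0.6795815292497874 -0.8216018252936342 [ 0.6196 -0.0751  0.0277] 36.35
True 0.21250536520821053 -0.16710979615783797 [ 0.6196 -0.075   0.0275] 37.6417
True -0.16181990904142665 -1.3193004790344642 [ 0.6198 -0.0748  0.0273] 38.9083
hold -1.3405300286043687 [ 0.4876 -1.3548  2.5376] 39.1083
hold -1.372567486314253 [ 0.98   -1.4008  2.2234] 39.3083
hold -1.6571503140380106 [ 1.171  -1.6908  2.8082] 39.5083
```

```bash
python3 - <<'E'
from h import *
a=bot.camera('top'); save('t_e.png',a); b=cv2.cvtColor(cv2.imread('pics/w_e.png'),cv2.COLOR_BGR2RGB)
t=cv2.resize(a[160:240,330:520],(800,336),interpolation=cv2.INTER_CUBIC)
w=cv2.resize(b[140:420,180:460],(264,264))
can=np.zeros((600,800,3),np.uint8); can[:336]=t; can[336:,:264]=w; can[336:,280:632]=cv2.resize(b,(352,264)); save('mix.png',can)
np.set_printoptions(precision=4,suppress=True);print(bot.read_position(),bot.read_tool_rot(),bot.read_joint_efforts(),bot.read_finger_force(),bot.read_clock())
E
```

```text
[ 0.6199 -0.0744  0.0273] [-0.0147  0.714   0.6999  0.0088] [  0.8725 -54.0326  20.5326   0.701    0.4704   0.0137] 1.0065901436610147 39.6083
```

View pics/mix.png

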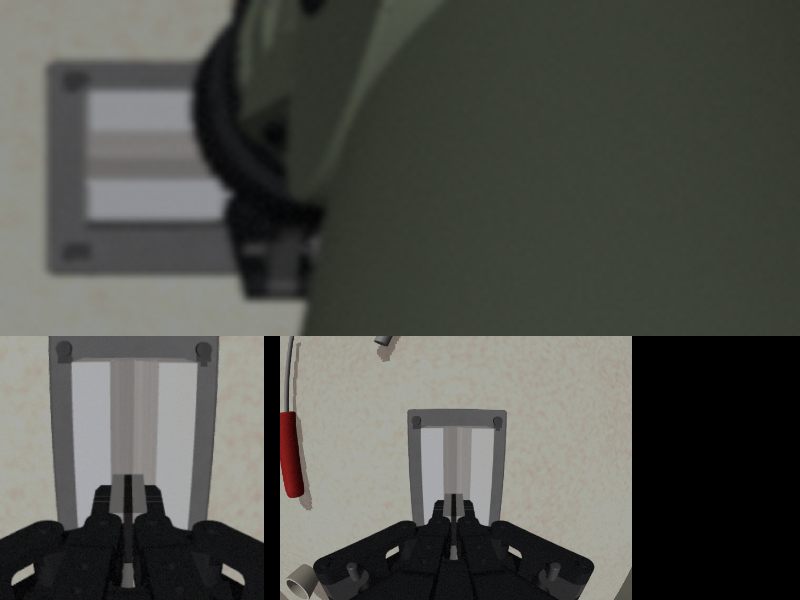

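```bash
python3 - <<'E'
from h import *
a=bot.camera('scene'); save('s_e.png',cv2.resize(a[240:400,220:380],(600,600),interpolation=cv2.INTER_CUBIC))
k=bot.calibration('scene');M=k['extrinsics']
o=np.array([.6212,-.1265,0]);u=np.array([np.cos(-1.599),np.sin(-1.599),0])
for n,x,z in (('bridge20',.02,.08),('bridge40',.04,.08),('tip.064',.064,.06),('tip.070',.07,.06),('post',.0975,.07),('rodrear',-.04,.064)):
    pc=M[:3,:3]@(o+x*u+[0,0,z])+M[:3,3];p=k['mtx']@pc/pc[2];print(n,((p[:2]-[220,240])*3.75).round())
E
```

```text
bridge20 [300. 210.]
bridge40 [277. 238.]
tip.064 [252. 303.]
tip.070 [245. 311.]
post [210. 338.]
rodrear [364. 155.]
```

View pics/s_e.png

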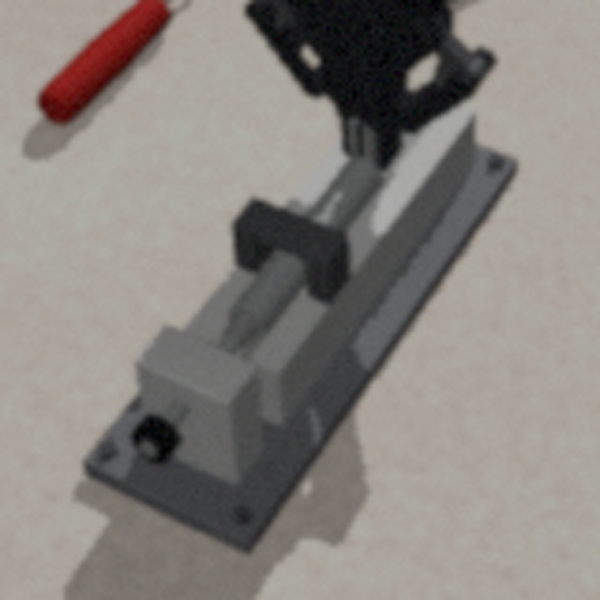

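The rod has passed under the bridge (300,230), and its front end meets the screw at about (240,315). The force faded because the arm holds its present pose after a force stop. I restore the orientation, re-zero, then press by small commanded steps and hold.

```bash
python3 - <<'E'
from h import *
np.set_printoptions(precision=4,suppress=True)
u=np.array([np.cos(-1.599),np.sin(-1.599),0]); q=down(-1.599+np.pi)
P=lambda y,z=.0308:[.6222+(y+.079)*.0282,y,z]
bot.move_linear(P(-.068),speed=.05,rotation=q); bot.wait(.3)
f0=np.array(bot.read_ft_force()); F=lambda:-(np.array(bot.read_ft_force())-f0)@u
print('free',f0,bot.read_position(),bot.read_tool_rot(),bot.read_clock())
y=-.0740
bot.move_linear(P(y),speed=.03,rotation=q,until_force=9); bot.wait(.1); print(F(),bot.read_position(),bot.read_clock())
while bot.read_clock()<49:
    f=np.mean([F() for _ in range(3)])
    print(round(y,4),round(f,2),bot.read_position(),round(bot.read_clock(),2))
    if f>5.5: break
    y-=.0005 if f<3 else .0003
    bot.move_linear(P(y),speed=.01,rotation=q); bot.wait(.05)
for i in range(4): bot.wait(.2); print('hold',F(),bot.read_ft_force()-f0,bot.read_clock())
E
```

```text
free [-0.1334  0.8893  0.9492] [ 0.6223 -0.0682  0.0306] [-0.0002  0.7171  0.6969 -0.0001] 40.2583
-1.1184398400927387 [ 0.6223 -0.0741  0.0308] 40.7083
-0.074 -1.12 [ 0.6223 -0.0741  0.0308] 40.71
-0.0745 -1.73 [ 0.6224 -0.0745  0.0308] 41.01
-0.075 -1.64 [ 0.6223 -0.075   0.0308] 41.31
-0.0755 -1.6 [ 0.6223 -0.0755  0.0308] 41.61
-0.076 -1.28 [ 0.6223 -0.076   0.0308] 41.91
-0.0765 1.61 [ 0.6223 -0.076   0.0308] 42.21
-0.077 4.35 [ 0.6223 -0.076   0.0308] 42.51
-0.0773 5.17 [ 0.6223 -0.076   0.0308] 42.81
-0.0776 5.5 [ 0.6223 -0.076   0.0308] 43.11
-0.0779 6.87 [ 0.6223 -0.076   0.0308] 43.41
hold 6.385416279197375 [0.1923 6.3825 0.3849] 43.6083
hold 6.418564295168573 [-0.6727  6.4401  0.3234] 43.8083
hold 6.677331422602056 [0.4403 6.6676 0.3173] 44.0083
hold 6.873189257567858 [0.6306 6.8581 0.5258] 44.2083
```

About 6.5 N (about 8 N allowing for the drift of the zero) held for 0.8 s. I back straight off, rise, and check.

```bash
python3 - <<'E'
from h import *
P=lambda y,z=.0308:[.6222+(y+.079)*.0282,y,z]
bot.move_linear(P(-.060),speed=.03); bot.move_linear(P(-.05,.15),speed=.2); bot.move_linear([.5,.1,.25],speed=.3)
a=bot.camera('scene'); t=bot.camera('top'); can=np.zeros((600,800,3),np.uint8)
can[:,:450]=cv2.resize(a[270:390,240:330+0],(450,600),interpolation=cv2.INTER_CUBIC)
can[:300,450:]=cv2.resize(t[170:230,420:490],(350,300),interpolation=cv2.INTER_CUBIC); can[300:563,450:]=cv2.resize(t,(350,263)); save('fin.png',can); print(bot.read_clock())
E
```

```text
46.6833
```

View pics/fin.png

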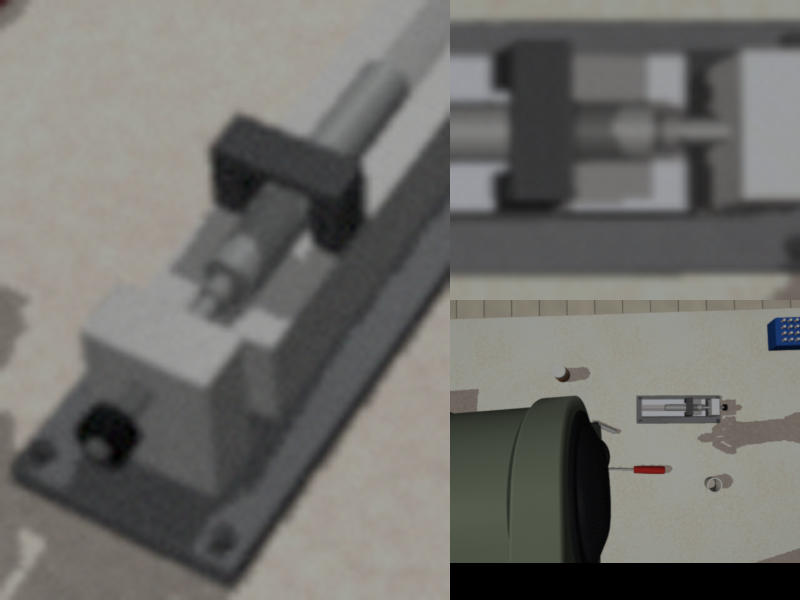

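The rod lies in the groove under the bridge with its end on the screw tip (top crop about (655,128)). The bystanders are untouched and the arm is clear, so I hand it in.

```bash
python3 -c "
from cell import bot
print(bot.close_job(),bot.read_clock())"
```

```text
the job is handed in; nothing more can be done
the job is handed in; nothing more can be done
```

The largest rod lies in the V-groove under the bridge, touching the stop screw; I held it there at about 6.5 N as read (perhaps 8 N allowing for sensor drift) for 0.8 s, left the bystanders alone, and handed in at about 47 s of the 61 s allowed; no verdict came back.

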